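# Turn a tube block home in the dry bath

### The arm

A 6-joint arm with a two-finger parallel gripper is mounted at the origin on the work surface. World frame = base frame: x ahead of the robot, y to its left, z up, the work surface at z = 0. Lengths are in mm, angles in rad, forces in N, time in s.
With the tool pointing down it reaches from about 300 to 775 mm from the base axis. Payload 14.6 kg.
Tool frame: the origin (TCP) lies on the centre line of the jaws, within the pads' length; the fingertips stand 19 mm ahead of it and the grasp point (between the pads) is the TCP (bot.tip_reach is the distance from the TCP to the fingertips, in mm); y points along the fingers, x is the direction in which the jaws open and shut, and the axes are right-handed (so a half turn about y gives the same grasp; the last joint's range is limited). The gripper opens to 85 mm and grips with 20 to 120 N. Pads are 22 mm wide; open, the fingers measure 114 mm over their backs; the gripper's body (76 mm by 85 mm) begins 54 mm behind the grasp point. The pads swing forward as they close: fully open they stand 13 mm farther back than shut.
Start: joints at [-1.189, 0.3, 1.521, -0, 1.321, -0.067], TCP at [238.629, -495.526, 250.281] pointing down, gripper open.
Joint ranges: [-3.03, 3.03], [-0.79, 2.21], [0.23, 2.52], [-1.04, 4.18], [0, 3.07], [-2.55, 2.55]. Speed limits (rad/s): [2.22, 2.22, 2.57, 3.14, 3.14, 3.14].

### API

Orientations are given as a unit quaternion [w, x, y, z].
In Python, from rig import bot gives the robot as it stands. Calls block until the motion is done:
- bot.move_to(position, orientation): joint-space move of the TCP to a pose.
- bot.servo_line(position, attitude=None, speed=150, until_force=None): straight line of the TCP; attitude=None keeps the orientation; speed is the mean speed in mm/s. With until_force (N) it stops when the force on the tool has changed by that much, and returns True; else False.
- bot.move_joints(angles): joint-space move.
- bot.move_gripper(opening, grip_force=None): finger opening in mm; grip_force is the grip in N (None keeps the last); returns when the fingers have stopped.
- bot.dwell(seconds).
- bot.ik(position, orientation): joint angles nearest the present ones, or None.
- bot.read_state(): the state.
- bot.read_camera(name): name is "scene" or "side" or "wrist"; returns a dict with "image" (420x560x3 uint8, blue, green, red), "depth" (420x560 float32, mm along the optical axis (not along the pixel's ray), 0 where there is no reading), "fovy" (degrees; the focal length in pixels is half the picture's height over the tangent of half this angle, whatever the lens; pixels are square), "cx", "cy" (the principal point, pixels), "k1" (the pictures are not rectified: a ray, as slopes to the right and down, at radius r is drawn at 1 + k1 r^2 times it, then the intrinsics apply), "eye" and "attitude" of the camera in the world; the wrist camera has in their place "mount" (4x4, takes a point from camera to tool coordinates, whose origin is the TCP and whose axes are the tool frame's). Camera axes: x right, y down, z forward; pixel columns grow to the right and rows downward; lengths in mm; the calibration is good to about 2 mm. A picture is of the moment at which its call begins: read the wrist's pose just before it.
A pose or a line that the arm cannot do raises bot.MotionError and nothing moves.
- bot.finish_job(): hands the job in, once; it reports no verdict.
The state is a dict: "clock": time; "joint_positions": joint angles; "qvel": joint speeds; "effort": joint torques, N m; "ee_pos": TCP position; "tool_rot": TCP orientation; "ft_force": force on the tool from outside, world axes, zero at the start; "moment": the same for the moment, N m; "grip_width": finger opening in mm.
Only numpy, scipy, OpenCV 4.12 (cv2) and the standard library are available. Lean on these libraries where they do the work, as an engineer would, in place of code of your own. Each camera call takes 0.05 s, during which the arm holds its last target. There are 200 camera calls.

### The job

One of the two aluminium tube blocks in the dry bath has been put in askew and stands proud on the rim of its square well. Take it by its grip bar and, without lifting it away from the rim, turn it little by little while pressing it down until it drops into the well; seat it fully on the well floor and let go. Leave the other block, which is already home, where it is.

Things in the scene. Friction and masses are not known exactly. Their poses are not given: they have to be found in the camera images.
- big_hole_block: Askew aluminium block, four 15 mm holes on top: 56 x 56 x 45 mm, 0.4 kg. Black grip bar mid-top, 44 mm along block x, 14 mm thick (y), spanning 45 to 79 mm above the underside. Origin: centre of underside, z up. Starts flat on a well's rim, within 3 mm of its centre, 30 to 60 degrees off square: underside 55 mm above bench, 25 mm when home. Fits at any quarter turn.
- small_hole_block: Block already home in the other well, sixteen 6 mm holes on top; size, grip bar, origin and axes as the askew block (56 x 56 x 45 mm, bar 44 x 14 mm up to 79 mm). Its underside is on the well floor, 25 mm above the bench.
- bath: White dry bath fixed on the bench, 110 x 230 mm (x, y), 55 mm high; grey panel 50 mm deep, 40 mm high on its -x side. Origin: centre of the white box's underside, z up. Two square wells, centred at y = +55 and -55 mm, sides along x and y, 66 mm wide (5 mm free round a block), 30 mm deep: floor 25 mm, rim 55 mm above bench. Which block is at which well varies.

How it is judged (in metres and radians):
On the way, in this order (a step that is already met when the one before it is completed fails the run):
1. the askew block is held by the fingers while it still stands up on the rim of its well (contact force between the fingers and big_hole_block above 1 N and z of big_hole_block in the frame of bath above 0.045 m), for 0.2 s.
2. the block has dropped into the well (x of big_hole_block in the frame of bath between -0.012 and 0.012 m and (y of big_hole_block in the frame of bath between 0.043 and 0.067 m or y of big_hole_block in the frame of bath between -0.067 and -0.043 m) and z of big_hole_block in the frame of bath below 0.04 m), for 0.1 s.
At the end, for the whole second after the job is handed in: The block with the large holes sits at rest in its well: underside within 6 mm of the well floor, centred within 12 mm along each bath axis, square with the well within 14 degrees and level within 6 degrees; the block with the small holes likewise still home in the other well (x of big_hole_block in the frame of bath between -0.012 and 0.012 m and (y of big_hole_block in the frame of bath between 0.043 and 0.067 m or y of big_hole_block in the frame of bath between -0.067 and -0.043 m) and z of each of big_hole_block, small_hole_block in the frame of bath below 0.031 m and angle between each of big_hole_block, small_hole_block's own z axis and vertical below 0.1 rad and (angle between the x axis of big_hole_block and the x axis of bath, either way round below 0.25 rad or angle between the x axis of big_hole_block and the y axis of bath, either way round below 0.25 rad) and linear speed of each of big_hole_block, small_hole_block below 0.02 m/s and x of small_hole_block in the frame of bath between -0.012 and 0.012 m and (y of small_hole_block in the frame of bath between 0.043 and 0.067 m or y of small_hole_block in the frame of bath between -0.067 and -0.043 m) and (angle between the x axis of small_hole_block and the x axis of bath, either way round below 0.25 rad or angle between the x axis of small_hole_block and the y axis of bath, either way round below 0.25 rad)); the robot touches nothing.
It fails at once if the askew block is lifted more than 20 mm above the rim (z of big_hole_block in the frame of bath above 0.075 m).
It fails at once if the block that was home is moved by more than 12 mm (distance of small_hole_block from where it was at the start of the episode above 0.012 m).
It also fails if it takes over 32 s, if anything falls off the work surface, if the arm or the gripper's body presses on something with over 40 N, if the wrist force passes 120 N, or if a joint passes its speed limit or range.

## Working session

There is one attempt and no reset: what is moved stays moved. The work goes in short steps, each a Python script; the robot and the scene stay as the last script left them, time stands still between calls to the robot, and variables do not carry over. Pictures are saved under pics/ and viewed, about 8 in all and at most 12, crops included, and the job is handed in when it is done.

```bash
ls; mkdir -p pics; python3 - <<'E'
from rig import bot
import cv2, numpy as np, pickle
d={}
for n in ("scene","side","wrist"):
    s=bot.read_state(); c=bot.read_camera(n); c['s']=s; d[n]=c
    cv2.imwrite(f"pics/{n}0.png",c["image"])
    print(n,{k:v for k,v in c.items() if k not in("image","depth","s")})
pickle.dump(d,open("d0.pkl","wb"))
print(s)
im=np.hstack([d["scene"]["image"],d["side"]["image"]]); cv2.imwrite("pics/both0.png",cv2.resize(im,(800,300)))
E
```

```text
pics
scene {'fovy': 44.677824938810645, 'cx': 284.55792258042607, 'cy': 213.13052932843436, 'k1': -0.004476256656166708, 'eye': array([1084.95789641, -260.36587832,  551.33642264]), 'attitude': array([-0.37718948,  0.78530805,  0.44143937, -0.21482701])}
side {'fovy': 47.40956057521548, 'cx': 281.182332794935, 'cy': 208.75728974490028, 'k1': -0.08345102356623252, 'eye': array([ 479.30952581, -521.2788135 ,  418.83045062]), 'attitude': array([-0.50450051,  0.85988117, -0.06616938,  0.04129441])}
wrist {'fovy': 68.57838053115873, 'cx': 285.9342017048456, 'cy': 210.64599454797417, 'k1': 0.013338002645006562, 'mount': array([[ 9.99998921e-01, -9.22116038e-05, -1.46627589e-03,
         2.70593969e-01],
       [ 1.36300264e-03, -3.14275354e-01,  9.49330893e-01,
        -1.24118342e+02],
       [-5.48353699e-04, -9.49331867e-01, -3.14274889e-01,
         8.03748166e+01],
       [ 0.00000000e+00,  0.00000000e+00,  0.00000000e+00,
         1.00000000e+00]])}
{'clock': 0.1, 'joint_positions': array([-1.18859667e+00,  3.00406532e-01,  1.52152065e+00, -3.26777855e-07,
        1.32072361e+00, -6.66488445e-02]), 'qvel': array([ 4.19369062e-05, -1.10524156e-03, -8.53617401e-04,  2.28995257e-03,
        4.75488805e-04, -3.47517397e-04]), 'effort': array([ 1.77901049e-03, -5.44379354e+01, -3.62371945e+01, -9.64419883e-05,
        3.04113957e-03, -2.73392931e-05]), 'ee_pos': array([ 238.56053011, -495.35198044,  249.78229316]), 'tool_rot': array([ 0.59895327, -0.59851408,  0.37649146, -0.3758857 ]), 'ft_force': array([-1.29803601, -0.27263555, -0.586912  ]), 'moment': array([ 0.0740336 , -0.00718639,  0.01513552]), 'grip_width': 85.37280728670022}
```

View pics/both0.png

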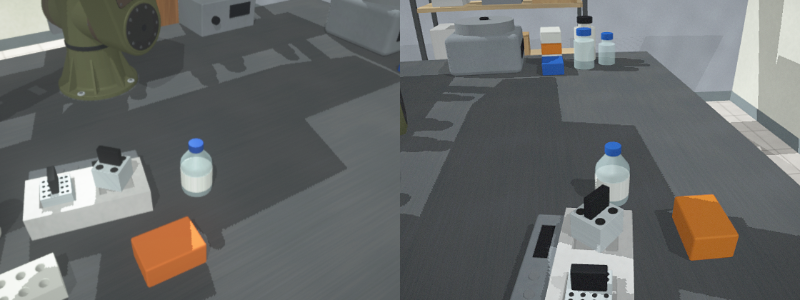

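View pics/side0.png

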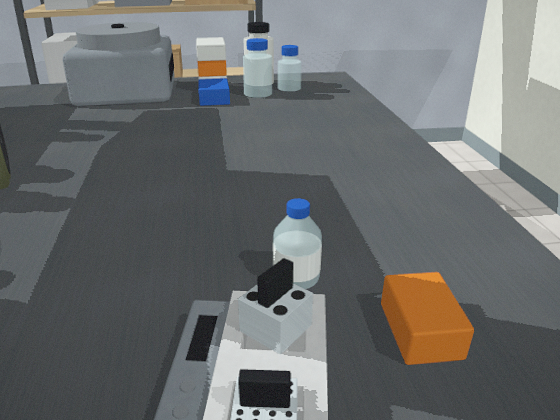

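The scene view shows the white bath at lower left. The askew block (large holes) is in the far, +y well near a bottle, and the home block is in the near well. In the side view the askew bar is at about (275,283) and the home bar at about (265,390). Next I'll turn these into points.

```bash
cat > h.py <<'E'
import numpy as np, cv2
from scipy.spatial.transform import Rotation as R
def rot(q): return R.from_quat(np.roll(q,-1)).as_matrix()
def pose(c,s=None):
    if "mount" in c:
        m=c["mount"]; Rt=rot(s["tool_rot"]); return Rt@m[:3,:3], Rt@m[:3,3]+s["ee_pos"]
    return rot(c["attitude"]), np.array(c["eye"])
def slopes(c):
    h,w=c["image"].shape[:2]; f=h/2/np.tan(np.radians(c["fovy"]/2))
    K=np.array([[f,0,c["cx"]],[0,f,c["cy"]],[0,0,1]])
    u,v=np.meshgrid(np.arange(w),np.arange(h)); p=np.stack([u,v],-1).reshape(-1,1,2).astype(float)
    return cv2.undistortPoints(p,K,np.array([c["k1"],0,0,0.])).reshape(h,w,2)
def rays(c,s=None):
    A,e=pose(c,s); d=slopes(c); d=np.dstack([d,np.ones(d.shape[:2])]); return d@A.T, e
def cloud(c,s=None):
    d,e=rays(c,s); P=d*c["depth"][...,None]+e; P[c["depth"]==0]=np.nan; return P
def plane(c,z,s=None):
    d,e=rays(c,s); return d*((z-e[2])/d[...,2])[...,None]+e
def rect(P):
    (x,y),(a,b),t=cv2.minAreaRect(P[:,:2].astype(np.float32))
    if a<b: a,b,t=b,a,t+90
    return np.round([x,y,a,b,(t+90)%180-90],1)
E
cat > t.py <<'E'
import pickle; from h import *
d=pickle.load(open("d0.pkl","rb"))
for n in ("scene","side"):
    c=d[n]; P=cloud(c); g=c["image"].max(-1).astype(int); z=P[...,2]
    sat=g-c["image"].min(-1)
    roi=(P[...,0]>300)&(P[...,0]<650)&(P[...,1]>-450)&(P[...,1]<-30)
    print(n,"bench z",np.nanmedian(z[roi&(abs(z)<15)]))
    for nm,m in (("rim",(g>110)&(sat<40)&(abs(z-55)<5)),("askbar",(g<60)&(z>128)&(z<140)),("homebar",(g<60)&(z>98)&(z<110)),("asktop",(g>90)&(abs(z-100)<4)&(sat<40)),("hometop",(g>90)&(abs(z-70)<4)&(sat<40))):
        m=(m&roi).astype(np.uint8)
        k,l,st,_=cv2.connectedComponentsWithStats(m)
        for i in range(1,k):
            if st[i,4]>25:
                Q=P[l==i]; print(nm,st[i],rect(Q),np.median(Q[:,2]).round(1))
E
python3 t.py
```

```text
scene bench z 0.6972652602215703
rim [  32  220  179   92 5824] [ 522.4 -190.   230.9  114.5   77.4] 55.3
askbar [135 204  34  15 315] [ 536.1 -137.2   43.5   16.    44.4] 133.9
homebar [140 219  35  12 102] [ 541.1 -131.6   45.9   27.8   88. ] 107.3
asktop [127 217  56  31 642] [ 535.7 -136.8   58.6   57.4  -47.8] 100.2
hometop [131 234  55  31 241] [ 554.6 -138.5   77.8   40.6   86.1] 69.9
hometop [ 55 244  46  40 986] [ 510.6 -243.5   59.4   56.2  -10.5] 70.3
side bench z -0.19628182477543987
rim [ 203  291  125  129 6702] [ 527.5 -166.7  182.   110.6   77.4] 54.7
askbar [257 259  36  27 472] [ 534.8 -139.1   43.5   14.6   42.2] 133.4
homebar [247 281  46  27 283] [ 528.3 -132.7   42.3   32.8   43.4] 104.6
homebar [291 291  14   8  87] [ 557.3 -139.8   12.9   12.8  -77.7] 99.9
homebar [274 306  13   9  93] [ 536.3 -160.2   13.2   12.    80.1] 99.8
homebar [239 370  52  18 795] [ 510.2 -245.2   42.6   14.8  -10.4] 103.4
asktop [ 238  284   76   41 1012] [ 535.  -138.2   57.9   57.   -45.9] 99.5
hometop [239 312  74  35 404] [ 534.8 -157.5   78.7   39.3   -1.6] 70.0
hometop [ 231  376   67   44 1008] [ 510.6 -240.5   56.9   46.2   -9.8] 69.9
```

```bash
cat > t2.py <<'E'
import pickle; from h import *
from rig import bot
d=pickle.load(open("d0.pkl","rb"))
for n in ("scene","side"):
    c=d[n]; P=cloud(c); im=c["image"].astype(int); m=(im[...,0]>im[...,2]+70)
    Q=P[m&(P[...,0]<750)&(P[...,0]>300)&(P[...,1]<100)]; print(n,len(Q),np.median(Q,0),Q.max(0),Q.min(0))
def q(phi):
    x=np.array([np.cos(phi),np.sin(phi),0]);y=np.array([0,0,-1.]);M=np.c_[x,y,np.cross(x,y)]
    return np.roll(R.from_matrix(M).as_quat(),1)
s=bot.read_state(); print(np.degrees(np.arctan2(*rot(s["tool_rot"])[[1,0],0])))
for b in (-46.5,133.5):
    for dphi in (0,34,40):
        print(b,dphi,bot.ik([535,-137.5,123],q(np.radians(b+dphi))))
E
python3 t2.py; cat >> h.py <<'E'
def q(phi):
    x=np.array([np.cos(phi),np.sin(phi),0]);y=np.array([0,0,-1.]);M=np.c_[x,y,np.cross(x,y)]
    return np.roll(R.from_matrix(M).as_quat(),1)
E
```

```text
scene 364 [593.95411349  17.96778899 119.66105762] [604.62585729  96.09556278 122.46625232] [4.30167316e+02 5.25207723e+00 8.95233157e-02]
side 412 [586.73652773  11.02931604 118.15206012] [602.64740227  34.00670283 120.68348623] [573.28181717   3.16197328 104.64245062]
-64.28307569276976
-46.5 0 [-3.17871224e-01  4.42574782e-01  1.64247669e+00 -4.44089210e-16
  1.05654118e+00  4.93706878e-01]
-46.5 34 [-3.17871224e-01  4.42574782e-01  1.64247669e+00 -4.44089210e-16
  1.05654118e+00 -9.97050677e-02]
-46.5 40 [-3.17871224e-01  4.42574782e-01  1.64247669e+00 -4.44089210e-16
  1.05654118e+00 -2.04424823e-01]
133.5 0 None
133.5 34 None
133.5 40 None
```

```bash
python3 - <<'E'
from rig import bot
from h import *
import cv2
print(bot.tip_reach)
Q=q(np.radians(-46.7)); p=np.array([535.3,-138.1,0])
bot.move_gripper(45)
bot.move_to(p+[0,0,190],Q); print(bot.read_state()["clock"])
hit=bot.servo_line(p+[0,0,124],speed=60,until_force=12); print(hit,bot.read_state()["ee_pos"])
if not hit:
    f0=bot.read_state()["ft_force"]
    bot.move_gripper(5,grip_force=60)
    bot.dwell(0.3)
    s=bot.read_state(); print(s["clock"],s["grip_width"],s["ee_pos"],f0,s["ft_force"],s["moment"])
cv2.imwrite("pics/g1.png",np.vstack([bot.read_camera("side")["image"][200:],bot.read_camera("scene")["image"][130:350]]))
E
```

```text
19.0
2.3333
False [ 535.4788827  -138.16371009  124.40603419]
4.2667 12.839145398902467 [ 535.32321336 -138.06110475  124.12846788] [-0.2287512   0.19903698 -0.89909344] [-1.98687683  0.77540986  3.49438358] [ 0.25962471  0.28854449 -0.02437743]
```

View pics/g1.png

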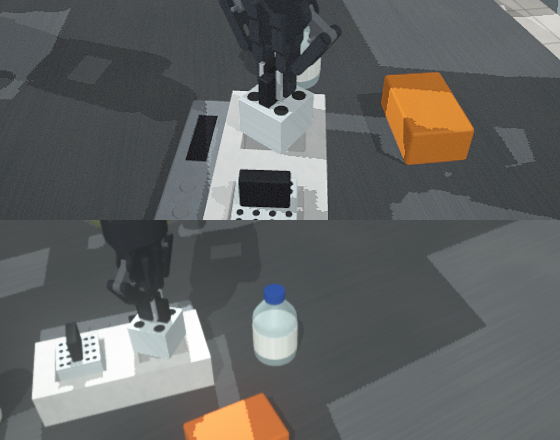

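The bar is held: 12.8 mm opening, with the block still on the rim. Now I'll press and turn.

```bash
python3 - <<'E'
from rig import bot
from h import *
import cv2
c=np.array([534.6,-136.9]); S=bot.read_state; f0=S()["ft_force"][2]
z=S()["ee_pos"][2]
for a in np.arange(-43.7,-6,3):
    bot.servo_line([*c,z],attitude=q(np.radians(a)),speed=30)
    if S()["ft_force"][2]-f0<20:
        hit=bot.servo_line([*c,z-(6 if a<-22 else 8)],speed=25,until_force=12)
    s=S(); z=s["ee_pos"][2]
    print(round(a,1),hit,s["ee_pos"].round(1),s["ft_force"].round(1),s["moment"].round(2),round(s["grip_width"],1),round(s["clock"],2))
    if z<117 or s["clock"]>17 or s["ft_force"][2]>60: break
cv2.imwrite("pics/g2.png",np.vstack([bot.read_camera("side")["image"][200:],bot.read_camera("scene")["image"][130:350]]))
E
```

```text
-43.7 True [ 535.1 -137.   124. ] [-1.8  0.6  6.7] [-0.01  0.26 -0.  ] 13.0 4.83
-40.7 True [ 535.1 -137.   124. ] [-1.8  0.6  7.6] [-0.    0.27 -0.08] 12.8 5.28
-37.7 True [ 535.1 -137.   124. ] [-1.2  0.3  7.8] [ 0.    0.31 -0.1 ] 13.2 5.74
-34.7 True [ 535.2 -137.1  123.9] [-1.9  1.2  8. ] [-0.04  0.19 -0.09] 12.8 6.2
-31.7 True [ 535.2 -137.1  123.9] [-2.4  0.2  8.1] [ 0.06  0.24 -0.12] 13.1 6.66
-28.7 True [ 534.9 -137.   123.6] [-5.7  1.7 11.6] [0.23 0.81 0.12] 13.0 7.12
-25.7 True [ 534.4 -136.8  121.5] [-0.   0.9 -2.9] [0.37 0.05 0.27] 13.2 7.58
-22.7 False [ 534.5 -136.9  115.2] [ 0.7  0.  -3.3] [-0.02  0.17  0.  ] 13.1 8.22
```

View pics/g2.png

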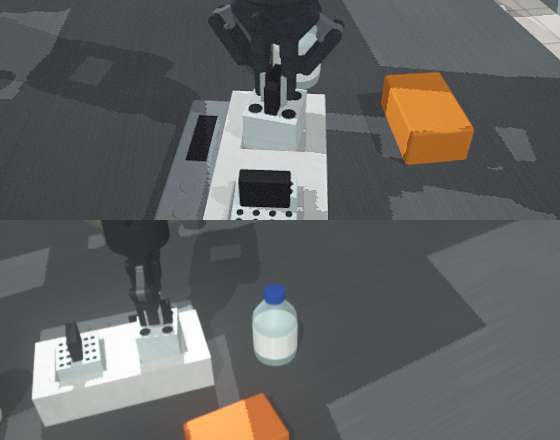

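The block has entered the well (9 mm down, free of load). Now I'll square it and seat it.

```bash
python3 - <<'E'
from rig import bot
from h import *
import cv2,pickle
c=np.array([534.6,-136.7]); S=bot.read_state
Q=q(np.radians(-12.6))
bot.servo_line([*c,115],attitude=Q,speed=20)
def pr(*t):
    s=S(); print(*t,s["ee_pos"].round(1),s["ft_force"].round(1),s["moment"].round(2),round(s["grip_width"],1),round(s["clock"],2)); return s
pr()
h=bot.servo_line([*c,91],speed=30,until_force=15); s=pr(h)
if s["ee_pos"][2]<98:
    bot.move_gripper(45); pr("open")
    p=S()["ee_pos"]; bot.servo_line([p[0],p[1],200],speed=120)
    bot.move_joints([-1.189,0.3,1.521,0,1.321,-0.067]); pr()
    d={n:bot.read_camera(n) for n in("scene","side")}
    pickle.dump(d,open("d0.pkl","wb"))
    cv2.imwrite("pics/g3.png",np.vstack([d["side"]["image"][200:],d["scene"]["image"][130:350]]))
E
python3 t.py
```

```text
[ 534.7 -136.7  115.2] [ 0.9  0.  -4.4] [0.01 0.01 0.02] 12.8 8.64
True [ 534.4 -136.6   94. ] [-1.6  1.1  6.6] [0.05 0.23 0.04] 13.1 9.31
open [ 533.8 -136.4   93.2] [-0.3 -0.2  0.3] [ 0.03 -0.04 -0.02] 44.9 9.72
[ 239.1 -495.1  250. ] [-0.3 -0.2 -0. ] [-0.05  0.01 -0.04] 44.9 12.47
scene bench z 0.6989877728913712
rim [  32  220  179   93 6282] [ 522.2 -189.9  230.6  114.3   77.9] 55.3
homebar [139 220  33  14 246] [ 535.3 -136.1   43.3   16.9   78.1] 103.8
hometop [137 228  46  37 606] [ 534.4 -136.1   60.1   56.1  -12.5] 70.4
hometop [ 55 244  46  39 994] [ 510.3 -243.5   58.7   56.1  -10.6] 70.3
side bench z -0.17630922259741055
rim [ 203  291  125  129 7822] [ 527.3 -166.2  182.1  110.3   77.7] 54.7
homebar [267 280  16  31 398] [ 534.6 -138.5   43.1   13.8   77.6] 103.6
homebar [239 370  52  18 803] [ 510.2 -245.1   42.5   14.7  -10.2] 103.4
hometop [ 246  299   57   41 1151] [ 534.7 -137.3   59.    56.3   77.3] 69.4
hometop [ 231  376   67   44 1018] [ 510.5 -240.2   56.5   47.4  -10.8] 69.8
```

Both blocks' tops measure 70 mm, the bar yaw is 78° (square with the bath), the block is centred within 2 mm, and the home block hasn't moved. Handing in.

```bash
python3 -c "
from rig import bot
bot.finish_job()"
```

```text
the job is handed in; nothing more can be done
```

View pics/g3.png

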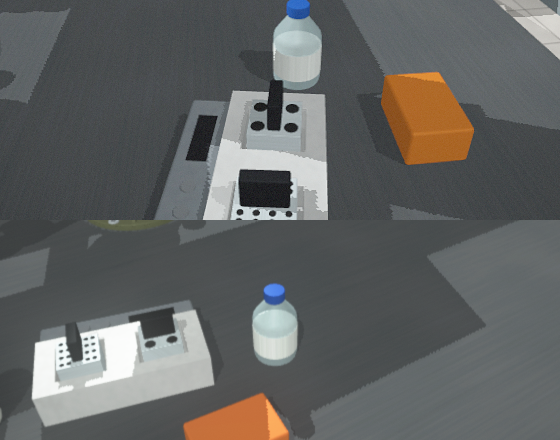

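The askew block is seated in its well and released, and I handed the job in after about 12.5 s on the robot's clock. I gripped it by its bar on the rim and turned it in 3° steps while pressing lightly (up to about 12 N). It started to drop after about 21° of turning. I then squared it to the well, lowered it to the floor, opened the gripper and moved the arm clear.

The last camera checks all agreed:

- **Turned block:** its top is at 70 mm, so the underside is at about 25 mm. It is centred within about 2 mm and square with the bath to about 1°.
- **Other block:** it measures the same as at the start, to within about 0.5 mm.
- **Final picture:** both blocks are home and nothing is touching the arm.

No check failed. The two cameras differed by about 2 mm in bar position, which matches the stated calibration accuracy.

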